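# Release the battery tray of a kiln control box with a pin

## Robot

A 6-joint arm with a two-finger parallel gripper is mounted at the origin on the work surface. World frame = base frame: x ahead of the robot, y to its left, z up, the work surface at z = 0. Lengths are in m, angles in rad, forces in N, time in s.
With the tool pointing down it reaches from about 0.4 to 0.925 m from the base axis. Payload 12.5 kg.
Tool frame: the origin (TCP) lies midway between the tips of the shut fingers; the grasp point (between the pads) lies grasp_offset behind it (grasp_offset is the distance from the TCP to the grasp point, in m); z points along the fingers, y is the line along which they close (so a half turn about z gives the same grasp; the last joint's range is limited). The gripper opens to 95 mm and grips with 3 to 60 N. Pads are 20 mm wide; open, the fingers measure 119 mm over their backs; the gripper's body (75 mm by 180 mm) begins 59 mm behind the grasp point.
Start: joints at [1.08, 0.491, 1.559, -0, 1.092, -0.106], TCP at [0.235, 0.579, 0.215] pointing down, gripper open.
Joint ranges: [-3.1, 3.1], [-0.84, 2.19], [0.05, 2.79], [-1.13, 4.28], [0.06, 2.93], [-2.69, 2.69]. Speed limits (rad/s): [2.22, 2.22, 2.79, 3.14, 3.14, 3.14].

## Interface

Orientations are given as a rotation vector (axis times angle).
In Python, from bench import * gives the robot as it stands.
- The arm moves only by the shell command python3 -m jog 'ROWS'. ROWS is JSON, a list of rows, each a list of 5 numbers: the closure in counts, from 0 (fully open) to 255 (shut), then the shift along the tool's x, y, z each as a share of 250 mm, from -1 to 1, then the turn about the tool's z as a share of 120 degrees, from -1 to 1. In form: [[gripper, tx, ty, tz, spin], ...]. A call has 1 to 10 rows; each row is the pose to reach, as a shift and turn from the pose commanded when the call began, along the tool's axes at that moment; what a row does not reach only later rows make up. A row lasts 1/10 s, in which the tool goes at most 50 mm and 8.59 degrees, less where a joint would pass 70% of its speed; a pose out of reach is approached as far as the arm can. A call with a number of a shift or a turn outside -1 to 1 is refused whole. A call with a gripper value outside its range is refused whole. The fingers move at their own pace and stop on an object; the grip force is fixed at half the most. Time passes only in rows, so rows that repeat a pose let the fingers close. It gives the time, the measured TCP pose, the force, the opening and the grip force at its end, in the units of the state.
- observe(): the state, without advancing time (a new reading comes with each control period).
- grab_frame(name): name is "side" or "top" or "wrist"; returns (picture, depth): 420x560x3 uint8, blue, green, red; 420x560 float32, m along the optical axis (not along the pixel's ray), 0 where there is no reading.
- calibration(name): a dict with "fx", "fy", "cx", "cy" (pixels), "cam_to_world" (4x4, takes a point from camera to world coordinates). Camera axes: x right, y down, z forward; pixel columns grow to the right and rows downward; lengths in m; the calibration is good to about 2 mm. A picture is of the moment at which its call begins: read the wrist's pose just before it. calibration takes no time and is no camera call; for the wrist camera it gives the pose at the moment of the call.
- finish_job(): hands the job in; it is judged then, once.
The state is a dict: "clock": time; "joint_pos": joint angles; "joint_vel": joint speeds; "joint_torque": joint torques, N m; "tool_pos": TCP position; "eef_rot": TCP orientation; "wrist_force": force on the tool from outside, world axes, zero at the start; "torque": the same for the moment, N m; "finger_gap": opening from 0.0 (shut) to 1.0 (fully open); "grip_force": force on a finger pad.
Only numpy, scipy, OpenCV 4.12 (cv2) and the standard library are available. Lean on these libraries where they do the work, as an engineer would, in place of code of your own. Each camera call takes 0.05 s, during which the arm holds its last target. There are 200 camera calls.

## Task

Take the square-handled release pin out of the wooden tool block and push it down through the narrow slot in the top of the kiln control box, feeling gently along the slot for the springy catch tab hidden beneath it, and press that tab with the pin until the battery tray springs out of the front. Touch the box with nothing but the pin and never lean hard on it: the inside is brittle plastic and must not take more than about 25 N. Then put the pin back upright, fully home, in the tool block hole it came from, let go, and leave everything else where it is and the tray out.

Things in the scene. Friction and masses are not known exactly. Their poses are not given: they have to be found in the camera images.
- pin: Release pin, 60 g: round steel shank 6 mm in diameter, 60 mm long, flat end, below a square black handle 16 x 16 mm, 50 mm tall. Origin at the shank's lower end, z up to the handle (handle at z = 60 to 110 mm), x and y square to the handle's faces. It starts upright in a hole of the tool block, shoulder resting on the block, origin 10 mm above the table, handle 70 to 120 mm above the table.
- pin_tip (a point): The centre of the pin's lower, flat end (same point and axes as the pin's origin).
- holder: Wooden tool block fixed to the table, 50 (x) x 130 (y) x 70 mm high, origin at the centre of its underside. Two upright through holes 11 mm in diameter with 2 mm chamfered mouths, at y = +36 and -36 mm, x = 0. One holds the release pin, the other the trimming tool.
- holder_hole0 (a point): Centre of the mouth of the hole at y = +36 mm of the tool block, on its top face, 70 mm above the table.
- holder_hole1 (a point): Centre of the mouth of the hole at y = -36 mm of the tool block, on its top face, 70 mm above the table.
- box: Kiln control box, grey painted, fixed to the table, 180 (x) x 220 (y) x 100 mm high, origin at the centre of its underside; its front, with the battery tray, faces -x. The top (4 mm thick) carries a keypad and display at the rear and, nearer the front, a narrow slot with the hidden catch beneath it.
- slot (a point): Middle of the slot's mouth on the control box's top face (box x = -50 mm, y = 0, z = 100 mm), axes as the box: slot 9 mm wide along x, 54 mm long along y, z up. The catch tab below is hidden: 12 mm long, level with the rib, its middle anywhere within 20 mm either way of the slot's middle, different on each box; not measured, only felt.
- rib (a point): Point on top of the rigid rib inside the box, 20 mm straight below point slot. The rib runs under the whole slot except at the tab and does not give; a pin more than 4 mm from the tab's middle rests on it. The tab gives on a spring: 4 N to start, about 8 N at 7 mm, hard stop at 10 mm; at about 6.5 mm it lets the tray go. It springs back when the pin is lifted.
- tray (a joint): How far the battery tray stands out of the front of the control box, m: 0 = latched shut, 0.030 = fully sprung out. A spring (3 N) pushes it out once the tab is pressed; it needs no pull and stays out by itself.
- tray_front (a point): Centre of the outer face of the battery tray's front panel (93 mm wide, 36 mm high), 38 mm above the table; moves to the box's -x as the tray comes out.
- trimmer: Trimming tool with a round, waisted wooden handle, 22 mm in diameter and 85 mm long, standing in the other hole of the tool block; top 155 mm above the table. Origin at the lower end of its shank. To be left alone.
- jar_a: Glaze jar with lid, 74 mm in diameter, 105 mm tall, origin at the centre of its underside. To be left alone.
- jar_b: Glaze jar like jar_a. To be left alone.
- jar_c: Glaze jar like jar_a. To be left alone.
- bowl: Terracotta bowl, 110 mm across, 45 mm tall, origin at the centre of its underside. To be left alone.
- mug: White mug, 80 mm across, 90 mm tall, handle at its +y, origin at the centre of its underside. To be left alone.
- tile: Loose terracotta tile, 100 x 100 x 8 mm, origin at the centre of its underside. To be left alone.
- brush: Brush lying on the table along its x axis. To be left alone.

How it is judged:
On the way, in this order (a step that is already met when the one before it is completed fails the run):
1. The tip of the pin is through the slot of the control box, more than 10 mm below its top face (z of pin_tip in the frame of slot below -0.01 m and x of pin_tip in the frame of slot between -0.007 and 0.007 m and y of pin_tip in the frame of slot between -0.03 and 0.03 m), for 0.1 s.
2. With the pin's tip still in the slot, pressed in past the rib's level, the battery tray has sprung out by more than 20 mm (z of pin_tip in the frame of slot below -0.022 m and x of pin_tip in the frame of slot between -0.007 and 0.007 m and y of pin_tip in the frame of slot between -0.03 and 0.03 m and value of joint tray above 0.02 m), for 0.05 s.
At the end, for the whole second after the job is handed in: The battery tray stands more than 20 mm out; the pin stands in a hole of the tool block, within 8 mm of the hole's middle, tilted less than 0.15 rad, its tip 5 to 14 mm above the table (shoulder down on the block), at rest and released (value of joint tray above 0.02 m and angle between pin's own z axis and vertical below 0.15 rad and height (world z) of pin between 0.005 and 0.014 m and (horizontal distance between pin and holder_hole0 below 0.008 m or horizontal distance between pin and holder_hole1 below 0.008 m) and linear speed of pin below 0.02 m/s and contact force between the fingers and pin below 0.05 N); the robot touches nothing.
It fails at once if The pin pushes on the control box or anything inside it with more than 25 N (contact force between pin and box above 25 N).
It fails at once if The robot itself pushes on the control box or its tray (more than 3 N) (contact force between any of the fingers, the arm and box above 3 N).
It fails at once if A bystander is moved by more than 25 mm (distance of any of trimmer, jar_a, jar_b, jar_c, bowl, mug, tile, brush from where it was at the start of the episode above 0.025 m).
It also fails if it takes over 67 s, if anything falls off the work surface, if the arm or the gripper's body presses on something with over 40 N, if the wrist force passes 120 N, or if a joint passes its speed limit or range.

## Working session

There is one attempt and no reset: what is moved stays moved. The work goes in short steps, Python scripts to look and compute and a shell command to move; the robot and the scene stay as the last step left them, time stands still between calls to the robot, and variables do not carry over. Pictures are saved under pics/ and viewed, at most 10 in all, crops included, and the job is handed in when it is done.

```bash
mkdir -p pics; ls; python3 - <<'E'
from bench import *
import cv2,numpy as np
s=observe();print({k:np.round(v,3) if not isinstance(v,dict) else v for k,v in s.items()})
for n in("top","side"):
    p,d=grab_frame(n);cv2.imwrite(f"pics/{n}0.png",p);np.save(f"pics/{n}0.npy",d)
    c=calibration(n);print(n,c["fx"],c["cx"],c["cy"],np.round(c["cam_to_world"],3).tolist())
E
```

```text
pics
{'clock': np.float64(0.0), 'joint_pos': array([ 1.08 ,  0.492,  1.559, -0.   ,  1.092, -0.106]), 'joint_vel': array([ 0.001,  0.001,  0.   , -0.001,  0.001,  0.001]), 'joint_torque': array([-0.0000e+00, -6.1265e+01, -2.5819e+01,  6.9000e-02,  4.8000e-02,
       -0.0000e+00]), 'tool_pos': array([0.234, 0.579, 0.214]), 'eef_rot': array([-6.010e-01, -3.083e+00,  2.000e-03]), 'wrist_force': array([-0.958, -0.754,  0.526]), 'torque': array([0.028, 0.004, 0.055]), 'grip_force': np.float64(0.0), 'finger_gap': np.float64(1.001)}
top 388.7618962726912 275.13684625423235 213.87661792216718 [[0.061, -0.975, 0.215, 0.308], [-0.998, -0.058, 0.018, -0.016], [-0.005, -0.215, -0.977, 1.314], [0.0, 0.0, 0.0, 1.0]]
side 485.8141745701965 276.2265119582981 203.39026096713147 [[-0.931, -0.224, 0.289, 0.23], [-0.365, 0.563, -0.741, 0.936], [0.003, -0.795, -0.606, 0.853], [0.0, 0.0, 0.0, 1.0]]
```

View pics/top0.png

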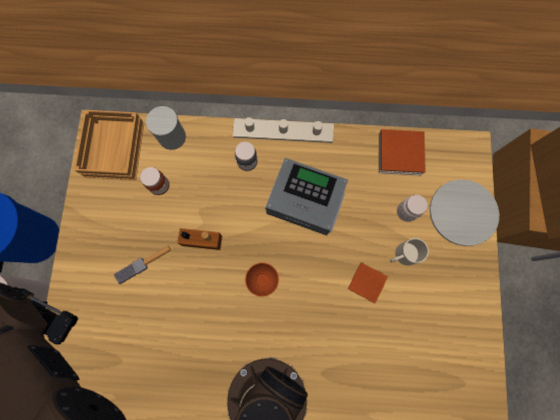

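View pics/side0.png

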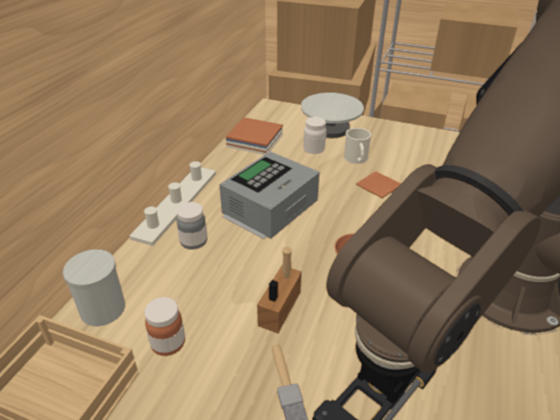

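The top view shows the tool block at (200,239), with the black pin handle at (186,235) and the trimmer at (206,237). The control box is at (307,195), with the slot probably near (301,206). In the side view the pin is at (273,290), the trimmer at (287,262) and the box top at about (270,185).

```bash
cat > h.py <<'E'
import numpy as np,cv2
from scipy.spatial.transform import Rotation as R
def cloud(d,c):
    v,u=np.mgrid[:d.shape[0],:d.shape[1]]
    P=np.dstack([(u-c["cx"])/c["fx"]*d,(v-c["cy"])/c["fy"]*d,d])
    M=c["cam_to_world"];return P@M[:3,:3].T+M[:3,3]
def ray(u,v,c,z):
    M=np.array(c["cam_to_world"]);r=M[:3,:3]@[(u-c["cx"])/c["fx"],(v-c["cy"])/c["fy"],1]
    return M[:3,3]+r*(z-M[2,3])/r[2]
def rect(P):
    (c,s,a)=cv2.minAreaRect(P[:,:2].astype(np.float32)*1000);return np.round(c,1),np.round(s,1),round(a,1)
E
python3 - <<'E'
from bench import *
from h import *
for n,(bx,hd) in {"top":((250,150,360,245),(165,215,235,260)),"side":((210,140,330,250),(245,240,310,340))}.items():
    p=cv2.imread(f"pics/{n}0.png");d=np.load(f"pics/{n}0.npy");W=cloud(d,calibration(n));hsv=cv2.cvtColor(p,cv2.COLOR_BGR2HSV)
    def sub(b):
        s=np.s_[b[1]:b[3],b[0]:b[2]];return W[s].reshape(-1,3),hsv[s].reshape(-1,3),d[s].ravel()>0
    P,H,ok=sub(bx);m=ok&(P[:,2]>.092)&(P[:,2]<.11);print(n,"box",m.sum(),np.median(P[m,2]),rect(P[m]))
    P,H,ok=sub(hd);m=ok&(P[:,2]>.062)&(P[:,2]<.076);print(n,"holder top",m.sum(),rect(P[m]))
    m=ok&(P[:,2]>.108)&(P[:,2]<.128)&(H[:,2]<60);print(n,"pin top",m.sum(),P[m].mean(0) if m.any() else 0,np.percentile(P[m],[2,98],axis=0) if m.any() else 0)
    m=ok&(P[:,2]>.14)&(P[:,2]<.165);print(n,"trim top",m.sum(),P[m].mean(0) if m.any() else 0)
    c=p[bx[1]:bx[3],bx[0]:bx[2]];cv2.imwrite(f"pics/{n}box.png",cv2.resize(c,None,fx=5,fy=5,interpolation=cv2.INTER_CUBIC))
E
```

```text
top box 3655 0.10136814546270556 (array([668.8, -37.6]), array([335.3, 183.6]), 73.3)
top holder top 507 (array([490.3, 250.5]), array([130.7,  50.8]), 88.1)
top pin top 26 [0.48982736 0.28528931 0.11921257] [[0.48378196 0.27775142 0.11117775]
 [0.49616468 0.29466101 0.12489721]]
top trim top 43 [0.48857042 0.21412013 0.15159926]
side box 3096 0.09841471890183823 (array([647.7, -90.1]), array([228.5, 186.1]), 72.9)
side holder top 857 (array([486.6, 252.5]), array([135.1,  51.6]), 87.6)
side pin top 50 [0.48663144 0.29368966 0.11517165] [[0.48039502 0.28481018 0.10908021]
 [0.49246675 0.29848523 0.11875535]]
side trim top 76 [0.48394677 0.22120283 0.14797707]
```

View pics/topbox.png

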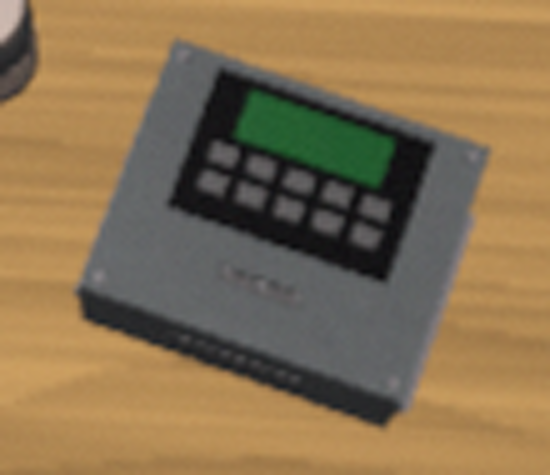

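```bash
python3 -m jog '[[0,-1,-0.5,-0.2,0.567],[0,-1,-0.5,-0.2,0.567],[0,-1,-0.5,-0.2,0.567],[0,-1,-0.5,-0.2,0.567],[0,-1,-0.5,-0.2,0.567],[0,-1,-0.5,-0.2,0.567],[0,-1,-0.5,-0.2,0.567],[0,-1,-0.5,-0.2,0.567],[0,-1,-0.5,-0.2,0.567],[0,-1,-0.5,-0.2,0.567]]'; python3 - <<'E'
from bench import *
from h import *
import bench
print(getattr(bench,"grasp_offset",None))
s=observe();M=R.from_rotvec(s["eef_rot"]).as_matrix();print(s["clock"],s["tool_pos"],M.round(3).tolist(),s["joint_pos"].round(2))
c=calibration("wrist")["cam_to_world"];print((M.T@(c[:3,3]-s["tool_pos"])).round(3),(M.T@c[:3,:3]).round(2).tolist())
E
```

```text
clock: 1.1
tool_pos: [0.4193, 0.3696, 0.2644]
eef_rot: [-2.218, -2.224, 0.001]
wrist_force: [-0.5, 0.3, 2.0]
finger_gap: 1.002
grip_force: 0.0
0.0188
1.1 [0.4192577  0.36960165 0.26443831] [[-0.003, 1.0, -0.0], [1.0, 0.003, -0.0], [-0.0, -0.0, -1.0]] [0.6  0.35 1.66 0.   1.14 0.6 ]
[ 0.067 -0.    -0.169] [[-0.0, -0.97, -0.24], [1.0, 0.0, -0.0], [0.0, -0.24, 0.97]]
```

```bash
python3 -m jog '[[0,-0.32,0.276,0.1,0],[0,-0.32,0.276,0.1,0],[0,-0.32,0.276,0.1,0],[0,-0.32,0.276,0.1,0],[0,-0.32,0.276,0.1,0],[0,-0.32,0.276,0.1,0]]'; python3 - <<'E'
from bench import *
from h import *
c=calibration("wrist");print(observe()["tool_pos"])
p,d=grab_frame("wrist");cv2.imwrite("pics/w1.png",p);np.save("pics/w1.npy",d);np.save("pics/w1M.npy",c["cam_to_world"])
print(c["fx"],c["cx"],c["cy"])
E
```

```text
clock: 1.7
tool_pos: [0.4875, 0.2907, 0.2401]
eef_rot: [-2.22, -2.222, -0.001]
wrist_force: [0.3, 0.2, 0.7]
finger_gap: 1.001
grip_force: 0.0
[0.48750909 0.29065453 0.24007411]
296.4444026279058 280.0030328930979 210.33421613195338
```

View pics/w1.png

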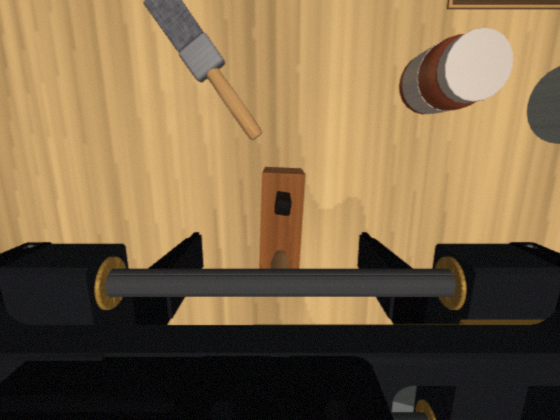

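The wrist view shows the pin handle at (283,203) in the block and the trimmer at (280,262), with the open fingers either side. Next I measure the handle's top face.

```bash
python3 - <<'E'
from bench import *
from h import *
p=cv2.imread("pics/w1.png");d=np.load("pics/w1.npy");c=calibration("wrist");c["cam_to_world"]=np.load("pics/w1M.npy")
W=cloud(d,c);S=np.s_[180:228,262:305];P=W[S].reshape(-1,3);V=p[S].max(2).ravel()
m=(V<60)&(P[:,2]>.112)&(P[:,2]<.13);print(m.sum(),P[m].mean(0).round(4),rect(P[m]))
v,u=np.mgrid[180:228,262:305];k=(V<60)
print(np.c_[v.ravel(),u.ravel()][m].min(0),np.c_[v.ravel(),u.ravel()][m].max(0), ray(u.ravel()[m].mean(),v.ravel()[m].mean(),c,.12))
S=np.s_[160:260,255:310];P=W[S].reshape(-1,3);m=(P[:,2]>.062)&(P[:,2]<.077);print(rect(P[m]))
img=np.zeros(V.shape,np.uint8);print(cv2.resize(p[165:240,250:320],None,fx=8,fy=8).shape);cv2.imwrite("pics/w1c.png",cv2.resize(p[175:245,245:320],None,fx=8,fy=8,interpolation=cv2.INTER_CUBIC))
E
```

```text
232 [0.4899 0.29   0.1187] (array([489.9, 289.3]), array([15.1, 14.8]), 82.2)
[198 275] [214 290] [0.48990117 0.29032532 0.12      ]
(array([489.3, 263.9]), array([107.9,  50.1]), 87.5)
(600, 560, 3)
```

View pics/w1c.png

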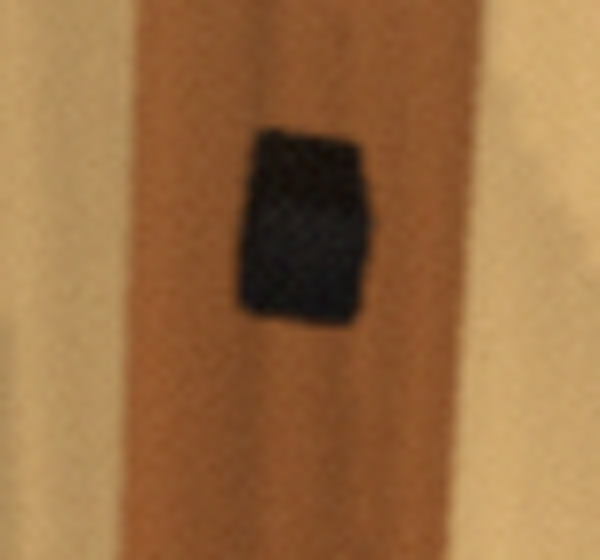

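```bash
python3 -m jog '[[0,-0.004,0.01,0.1,0.065],[0,-0.004,0.01,0.25,0.065],[0,-0.004,0.01,0.4,0.065],[0,-0.004,0.01,0.53,0.065],[0,-0.004,0.01,0.6,0.065],[0,-0.004,0.01,0.616,0.065],[0,-0.004,0.01,0.616,0.065],[0,-0.004,0.01,0.616,0.065]]';  python3 -m jog '[[255,0,0,0,0],[255,0,0,0,0],[255,0,0,0,0],[255,0,0,0,0],[255,0,0,0,0],[255,0,0,0,0],[255,0,0,0,0],[255,0,0,0,0]]'
```

```text
clock: 2.55
tool_pos: [0.4911, 0.2891, 0.0868]
eef_rot: [2.368, 2.064, 0.003]
wrist_force: [-0.6, -0.1, -0.3]
finger_gap: 1.002
grip_force: 0.0
clock: 3.35
tool_pos: [0.4908, 0.2885, 0.0856]
eef_rot: [-2.369, -2.063, -0.0]
wrist_force: [-0.6, 0.8, -0.1]
finger_gap: 0.386
grip_force: 0.0
```

```bash
python3 -m jog '[[255,0,0,0,0],[255,0,0,0,0],[255,0,0,0,0],[255,0,0,0,0],[255,0,0,0,0],[255,0,0,0,0]]'
```

```text
clock: 3.95
tool_pos: [0.4907, 0.2885, 0.0856]
eef_rot: [-2.369, -2.063, 0.0]
wrist_force: [-0.2, -0.6, -0.1]
finger_gap: 0.167
grip_force: 30.0
```

```bash
python3 -m jog '[[255,0,0,-0.04,0],[255,0,0,-0.12,0],[255,0,0,-0.25,0],[255,0,0,-0.4,0],[255,0,0,-0.55,0],[255,0,0,-0.68,-0.065],[255,0,0,-0.72,-0.065],[255,0,0,-0.72,-0.065]]'; python3 - <<'E'
from bench import *
from h import *
# slot from top view: ridge pixel and edges of box
p=cv2.imread("pics/top0.png");c=calibration("top")
g=cv2.cvtColor(p,cv2.COLOR_BGR2GRAY)
print("slot approx",ray(250+262/5,150+283/5,c,.1))
for u,v in((178,40),(488,148),(80,288),(408,400)):print(ray(250+u/5,150+v/5,c,.1).round(4))
s=observe();print(s["tool_pos"],s["finger_gap"],s["wrist_force"])
E
```

```text
clock: 4.75
tool_pos: [0.491, 0.2886, 0.2672]
eef_rot: [2.225, 2.216, 0.004]
wrist_force: [0.1, 0.1, -0.7]
finger_gap: 0.168
grip_force: 30.0
slot approx [ 0.60435233 -0.07951604  0.1       ]
[ 0.7659 -0.0166  0.1   ]
[ 0.7035 -0.2224  0.1   ]
[0.5941 0.0369 0.1   ]
[ 0.5337 -0.1753  0.1   ]
[0.4909645  0.28860767 0.26717675] 0.1681505505319396 [ 0.10523882  0.06474082 -0.65550343]
```

```bash
python3 -m jog '[[255,-0.2,0.05,0,0],[255,-0.4,0.1,0,0],[255,-0.6,0.15,0,0],[255,-0.8,0.2,0,0],[255,-0.9,0.22,0,0],[255,-0.9,0.22,0,0]]'; python3 -m jog '[[255,-0.2,0.06,0,0],[255,-0.4,0.12,0,0],[255,-0.6,0.18,0,0],[255,-0.75,0.22,0,0],[255,-0.77,0.23,0,0],[255,-0.77,0.23,0,0],[255,-0.77,0.23,0,0]]'
python3 - <<'E'
from bench import *
from h import *
s=observe();c=calibration("wrist")
p,d=grab_frame("wrist");cv2.imwrite("pics/w2.png",p);np.save("pics/w2.npy",d);np.savez("pics/w2M.npz",M=c["cam_to_world"],t=s["tool_pos"],r=s["eef_rot"])
print(s["tool_pos"],s["eef_rot"],s["joint_pos"].round(2))
E
```

```text
clock: 5.35
tool_pos: [0.5455, 0.06, 0.2637]
eef_rot: [-2.229, -2.212, 0.004]
wrist_force: [0.4, 0.6, -0.7]
finger_gap: 0.169
grip_force: 30.0
clock: 6.05
tool_pos: [0.6022, -0.1278, 0.2647]
eef_rot: [-2.222, -2.218, 0.001]
wrist_force: [-0.5, 0.6, -0.7]
finger_gap: 0.165
grip_force: 30.0
[ 0.60219398 -0.12776929  0.26470131] [-2.22191151e+00 -2.21839790e+00  7.92631344e-04] [-0.32  0.43  1.52  0.    1.19 -0.32]
```

View pics/w2.png

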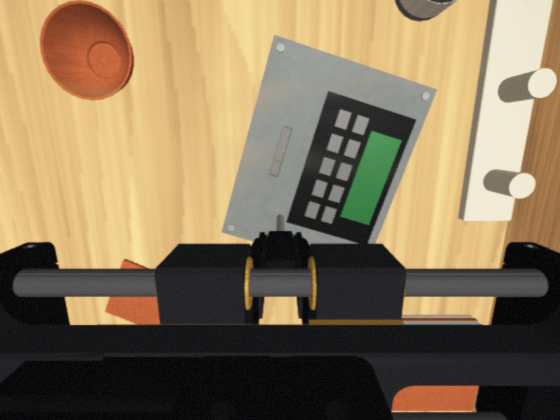

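The slot shows at about (281,151), running from (290,127) to (272,176). The pin's shank tip is at about (280,216), below the box corner screws at (280,47), (427,96) and (231,228).

```bash
python3 - <<'E'
from bench import *
from h import *
p=cv2.imread("pics/w2.png");d=np.load("pics/w2.npy");z=np.load("pics/w2M.npz");c=calibration("wrist");c["cam_to_world"]=z["M"]
W=cloud(d,c);print("top z",np.median(W[140:160,250:265,2]),"slot z",W[145:158,278:284,2].mean())
a=cv2.resize(p[115:190,255:310],None,fx=7,fy=7,interpolation=cv2.INTER_CUBIC);b=cv2.resize(p[200:235,265:295],None,fx=12,fy=12,interpolation=cv2.INTER_CUBIC)
o=np.zeros((530,760,3),np.uint8);o[:525,:385]=a;o[:420,395:755]=b;cv2.imwrite("pics/w2c.png",o)
E
```

```text
top z 0.0992586685696164 slot z 0.07792821581261337
```

View pics/w2c.png

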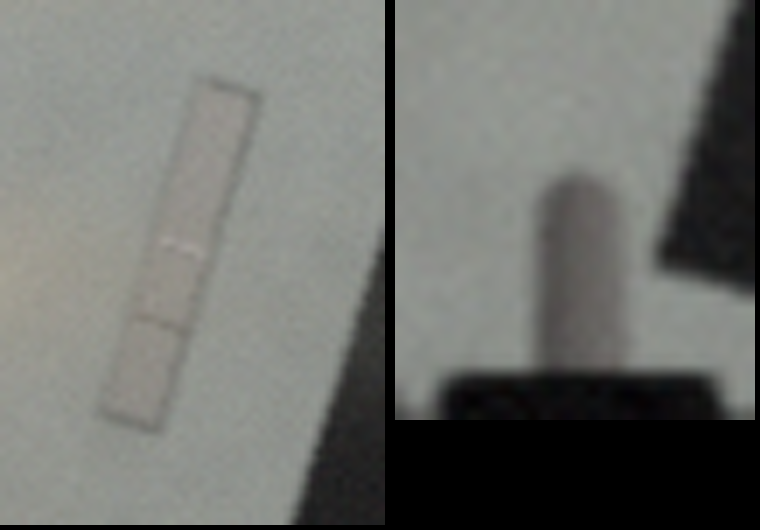

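```bash
python3 - <<'E'
from bench import *
from h import *
z=np.load("pics/w2M.npz");c=calibration("wrist");c["cam_to_world"]=z["M"]
f=lambda x,k,o:(x+.5)/k-.5+o
C=np.array([ray(f(x,7,255),f(y,7,115),c,.1)[:2] for x,y in((205,80),(262,95),(160,432),(98,412))])
print(C.round(4).tolist(),"mid",C.mean(0))
ax=(C[0]+C[1]-C[2]-C[3])/2;print("len",np.linalg.norm(ax),"yaw",np.degrees(np.arctan2(-ax[0],ax[1])))
tip=ray(f(577-395,12,265),f(174,12,200),c,z["t"][2]-.0756)[:2]-[0,.003];print("tip",tip,"tcp",z["t"])
print("shift tip->slot mid",C.mean(0)-tip,ax/np.linalg.norm(ax))
for n,o in(("top",0),):
  print(ray(250+262/5,150+283/5,calibration(n),.1))
E
```

```text
[[0.6059, -0.0491], [0.6148, -0.0513], [0.5987, -0.1037], [0.5888, -0.1004]] mid [ 0.6020562  -0.07612127]
len 0.05444805455540179 yaw -17.73223021429265
tip [ 0.60159383 -0.12752015] tcp [ 0.60219398 -0.12776929  0.26470131]
shift tip->slot mid [0.00046237 0.05139888] [0.30456891 0.9524903 ]
[ 0.60435233 -0.07951604  0.1       ]
```

```bash
python3 -m jog '[[255,0.129,-0.022,0.05,0],[255,0.129,-0.022,0.15,0],[255,0.129,-0.022,0.25,0],[255,0.129,-0.022,0.31,0],[255,0.129,-0.022,0.325,0],[255,0.129,-0.022,0.325,0],[255,0.129,-0.022,0.325,0]]'
python3 - <<'E'
from bench import *
from h import *
s=observe();c=calibration("wrist")
p,d=grab_frame("wrist");cv2.imwrite("pics/w3.png",p);np.savez("pics/w3M.npz",M=c["cam_to_world"],t=s["tool_pos"],r=s["eef_rot"])
print(s["tool_pos"],s["wrist_force"])
cv2.imwrite("pics/w3c.png",cv2.resize(p[100:250,230:330],None,fx=4,fy=4,interpolation=cv2.INTER_CUBIC))
E
```

```text
clock: 6.8
tool_pos: [0.5975, -0.0964, 0.1854]
eef_rot: [2.222, 2.22, 0.001]
wrist_force: [-0.5, -0.0, -0.4]
finger_gap: 0.164
grip_force: 30.0
[ 0.59751821 -0.0964407   0.18536479] [-4.67802253e-01 -3.43098745e-04 -4.04814126e-01]
```

View pics/w3c.png

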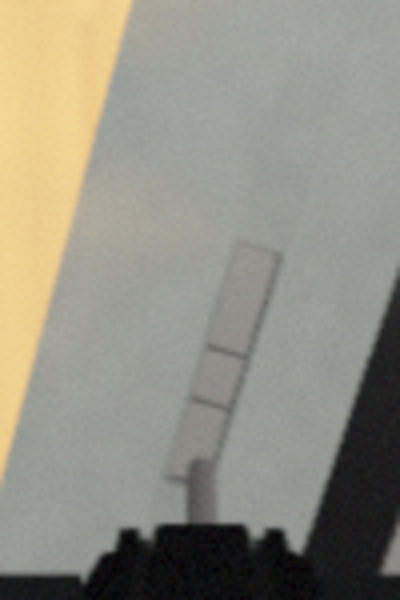

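The crop shows the pin tip at (201,458) over the slot's near end. The slot corners are at (236,242), (281,256) and (166,478).

```bash
python3 - <<'E'
from bench import *
from h import *
z=np.load("pics/w3M.npz");c=calibration("wrist");c["cam_to_world"]=z["M"]
f=lambda x,k,o:(x+.5)/k-.5+o
q=lambda x,y,h:ray(f(x,4,230),f(y,4,100),c,h)[:2]
A,B,D=q(236,242,.1),q(281,256,.1),q(166,478,.1);E=q(218,458,.1)
tip=q(201,458,z["t"][2]-.0756)-[0,.003]
ax=(A-D)/np.linalg.norm(A-D);ax2=(B-E)/np.linalg.norm(B-E);print(ax,ax2,np.linalg.norm(A-D),np.linalg.norm(A-B))
n=np.array([ax[1],-ax[0]])
mid=(B+D)/2;print("mid",mid,"tip",tip,"tcp",z["t"])
print("tip in slot: x",(tip-mid)@n,"y",(tip-mid)@ax, "x vs left/right edges",(tip-A)@n,(tip-E)@n)
E
```

```text
[0.28217683 0.95936241] [0.28695922 0.9579428 ] 0.05419074556771783 0.010043923122106379
mid [ 0.60190107 -0.07596811] tip [ 0.59726515 -0.09633009] tcp [ 0.59751821 -0.0964407   0.18536479]
tip in slot: x 0.0012981519172064456 y -0.02084267158169832 x vs left/right edges 0.006319699405095825 -0.003491982093124098
```

```bash
python3 -m jog '[[255,0.005,-0.004,0.01,0],[255,0.005,-0.004,0.025,0],[255,0.005,-0.004,0.035,0],[255,0.005,-0.004,0.04,0],[255,0.005,-0.004,0.044,0],[255,0.005,-0.004,0.044,0]]'
```

```text
clock: 7.45
tool_pos: [0.5962, -0.0957, 0.1732]
eef_rot: [-2.223, -2.219, 0.0]
wrist_force: [0.3, -0.8, -0.5]
finger_gap: 0.167
grip_force: 30.0
```

```bash
python3 -m jog '[[255,0,0,0.004,0],[255,0,0,0.008,0],[255,0,0,0.012,0],[255,0,0,0.012,0]]'
```

```text
clock: 7.85
tool_pos: [0.5961, -0.0956, 0.1702]
eef_rot: [-2.223, -2.22, 0.0]
wrist_force: [0.8, 0.4, -0.2]
finger_gap: 0.168
grip_force: 30.0
```

```bash
python3 -m jog '[[255,0,0,0.008,0],[255,0,0,0.016,0],[255,0,0,0.024,0],[255,0,0,0.032,0],[255,0,0,0.036,0],[255,0,0,0.036,0]]'
```

```text
clock: 8.45
tool_pos: [0.5961, -0.0956, 0.1612]
eef_rot: [-2.223, -2.22, 0.0]
wrist_force: [-0.0, -0.2, -1.3]
finger_gap: 0.173
grip_force: 30.0
```

```bash
python3 -m jog '[[255,0,0,0.006,0],[255,0,0,0.012,0],[255,0,0,0.016,0],[255,0,0,0.018,0],[255,0,0,0.018,0],[255,0,0,0.018,0]]'
```

```text
clock: 9.05
tool_pos: [0.5962, -0.0957, 0.1569]
eef_rot: [-2.223, -2.22, -0.0]
wrist_force: [0.2, 0.3, -1.0]
finger_gap: 0.166
grip_force: 30.0
```

```bash
python3 -m jog '[[255,0,0,0.002,0],[255,0,0,0.004,0],[255,0,0,0.004,0]]'
```

```text
clock: 9.35
tool_pos: [0.5962, -0.0956, 0.1558]
eef_rot: [-2.223, -2.22, -0.0]
wrist_force: [0.9, -0.5, -1.2]
finger_gap: 0.166
grip_force: 30.0
```

```bash
python3 -m jog '[[255,0,0,0.002,0],[255,0,0,0.002,0],[255,0,0,0.002,0]]'
```

```text
clock: 9.65
tool_pos: [0.5962, -0.0957, 0.1555]
eef_rot: [2.223, 2.22, 0.0]
wrist_force: [-1.0, 0.2, 2.1]
finger_gap: 0.167
grip_force: 30.0
```

```bash
python3 -m jog '[[255,0,0,0.002,0],[255,0,0,0.002,0]]'
```

```text
clock: 9.85
tool_pos: [0.5963, -0.0957, 0.1554]
eef_rot: [2.223, 2.219, 0.001]
wrist_force: [-1.4, 0.3, 6.5]
finger_gap: 0.165
grip_force: 30.0
```

```bash
python3 -m jog '[[255,0,0,0.001,0],[255,0,0,0.001,0]]'
```

```text
clock: 10.05
tool_pos: [0.5963, -0.0957, 0.1554]
eef_rot: [2.223, 2.219, 0.001]
wrist_force: [-1.7, -1.0, 9.1]
finger_gap: 0.166
grip_force: 30.0
```

```bash
python3 -m jog '[[255,0,0,-0.008,0],[255,0.012,0.0035,-0.008,0],[255,0.023,0.007,-0.008,0],[255,0.023,0.007,-0.004,0],[255,0.023,0.007,-0.001,0],[255,0.023,0.007,0.001,0],[255,0.023,0.007,0.001,0]]'
```

```text
clock: 10.75
tool_pos: [0.5982, -0.0896, 0.1553]
eef_rot: [2.223, 2.219, 0.001]
wrist_force: [-2.0, 2.5, 9.4]
finger_gap: 0.168
grip_force: 30.0
```

```bash
python3 -m jog '[[255,0,0,-0.008,0],[255,0.012,0.0035,-0.008,0],[255,0.023,0.007,-0.008,0],[255,0.023,0.007,-0.004,0],[255,0.023,0.007,-0.001,0],[255,0.023,0.007,0,0],[255,0.023,0.007,0,0]]'
```

```text
clock: 11.45
tool_pos: [0.5998, -0.084, 0.1545]
eef_rot: [2.223, 2.22, 0.001]
wrist_force: [0.4, 3.4, 3.5]
finger_gap: 0.166
grip_force: 30.0
```

```bash
python3 -m jog '[[255,0,0,0.004,0],[255,0,0,0.008,0],[255,0,0,0.012,0],[255,0,0,0.012,0]]'
```

```text
clock: 11.85
tool_pos: [0.5998, -0.0843, 0.1513]
eef_rot: [2.223, 2.219, 0.0]
wrist_force: [1.4, 2.5, 2.5]
finger_gap: 0.166
grip_force: 30.0
```

```bash
python3 -m jog '[[255,0,0,0.004,0],[255,0,0,0.008,0],[255,0,0,0.012,0],[255,0,0,0.012,0]]'
```

```text
clock: 12.25
tool_pos: [0.5999, -0.0842, 0.1486]
eef_rot: [2.223, 2.219, 0.001]
wrist_force: [0.1, 1.3, 6.6]
finger_gap: 0.165
grip_force: 30.0
```

```bash
python3 -m jog '[[255,0,0,0.002,0],[255,0,0,0.002,0],[255,0,0,0.002,0]]'; python3 - <<'E'
from bench import *
from h import *
s=observe();p,d=grab_frame("side");cv2.imwrite("pics/s4.png",p);cv2.imwrite("pics/s4c.png",cv2.resize(p[120:280,180:380],None,fx=3,fy=3,interpolation=cv2.INTER_CUBIC))
E
```

```text
clock: 12.55
tool_pos: [0.5999, -0.0842, 0.1482]
eef_rot: [2.223, 2.219, 0.001]
wrist_force: [0.1, 1.8, 6.0]
finger_gap: 0.167
grip_force: 30.0
```

View pics/s4c.png

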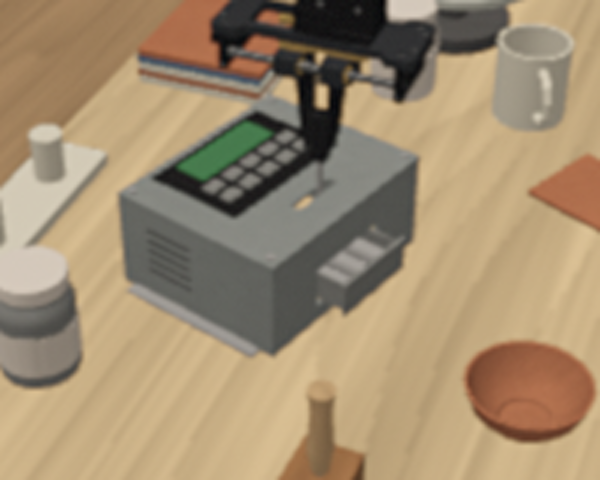

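The side view shows the tray out of the front at about (360,270) in the crop, with the pin in the slot at (320,170). I'll withdraw straight up and carry it back.

```bash
python3 -m jog '[[255,0,0,-0.04,0],[255,0,0,-0.1,0],[255,0,0,-0.2,0],[255,0,0,-0.32,0],[255,0,0,-0.44,0],[255,0,0,-0.48,0],[255,0,0,-0.48,0]]' && python3 -m jog '[[255,0.15,-0.04,0,0],[255,0.3,-0.09,0,0],[255,0.45,-0.13,0,0],[255,0.6,-0.17,0,0],[255,0.75,-0.22,0,0],[255,0.75,-0.22,0,0],[255,0.75,-0.22,0,0]]'
```

```text
clock: 13.3
tool_pos: [0.5998, -0.0843, 0.2688]
eef_rot: [2.222, 2.219, 0.001]
wrist_force: [0.3, 0.0, -1.8]
finger_gap: 0.168
grip_force: 30.0
clock: 14.0
tool_pos: [0.5444, 0.1039, 0.2665]
eef_rot: [-2.22, -2.221, 0.003]
wrist_force: [-0.0, -0.3, -0.7]
finger_gap: 0.168
grip_force: 30.0
```

```bash
python3 -m jog '[[255,0.15,-0.04,0,0.065],[255,0.3,-0.09,0,0.065],[255,0.45,-0.13,0,0.065],[255,0.6,-0.17,0,0.065],[255,0.7,-0.2,0,0.065],[255,0.738,-0.215,0,0.065],[255,0.738,-0.215,0,0.065],[255,0.738,-0.215,0,0.065],[255,0.738,-0.215,0,0.065]]'; python3 - <<'E'
from bench import *
from h import *
s=observe();print(s["tool_pos"]);M=R.from_rotvec(s["eef_rot"]).as_matrix()
print(((M.T@(np.array([.4907,.2885,.0856])-s["tool_pos"]))/.25).round(4),M.round(3).tolist())
E
```

```text
clock: 14.9
tool_pos: [0.4921, 0.2867, 0.2677]
eef_rot: [2.371, 2.061, -0.0]
wrist_force: [-0.3, 0.8, -1.4]
finger_gap: 0.168
grip_force: 30.0
[0.49211884 0.28666607 0.26773395]
[ 0.0067 -0.0066  0.7285] [[0.139, 0.99, -0.0], [0.99, -0.139, -0.0], [-0.0, -0.0, -1.0]]
```

```bash
python3 -m jog '[[255,0.007,-0.0066,0.05,0],[255,0.007,-0.0066,0.15,0],[255,0.007,-0.0066,0.27,0],[255,0.007,-0.0066,0.38,0],[255,0.007,-0.0066,0.44,0],[255,0.007,-0.0066,0.46,0],[255,0.007,-0.0066,0.46,0],[255,0.007,-0.0066,0.46,0]]'; python3 - <<'E'
from bench import *
from h import *
s=observe();print(s["tool_pos"]);M=R.from_rotvec(s["eef_rot"]).as_matrix()
print(((M.T@(np.array([.4907,.2885,.0856])-s["tool_pos"]))/.25).round(4))
E
```

```text
clock: 15.7
tool_pos: [0.4905, 0.2899, 0.1535]
eef_rot: [2.369, 2.063, 0.002]
wrist_force: [-0.2, 0.4, -0.9]
finger_gap: 0.165
grip_force: 30.0
[0.49048489 0.28992448 0.15347238]
[-0.0057  0.0014  0.2715]
```

```bash
python3 -m jog '[[255,-0.004,0.001,0,0],[255,-0.004,0.001,0.02,0],[255,-0.004,0.001,0.035,0],[255,-0.004,0.001,0.045,0],[255,-0.004,0.001,0.05,0],[255,-0.004,0.001,0.05,0]]'
```

```text
clock: 16.3
tool_pos: [0.4902, 0.289, 0.1402]
eef_rot: [-2.369, -2.063, 0.0]
wrist_force: [0.2, 0.1, -0.8]
finger_gap: 0.165
grip_force: 30.0
```

Tip is about 5 mm into the hole with no force. Continuing down.

```bash
python3 -m jog '[[255,0,0,0.03,0],[255,0,0,0.07,0],[255,0,0,0.11,0],[255,0,0,0.15,0],[255,0,0,0.18,0],[255,0,0,0.195,0],[255,0,0,0.2,0],[255,0,0,0.2,0]]'
```

```text
clock: 17.1
tool_pos: [0.4903, 0.289, 0.0904]
eef_rot: [-2.369, -2.063, -0.0]
wrist_force: [-0.3, -0.1, -1.0]
finger_gap: 0.169
grip_force: 30.0
```

```bash
python3 -m jog '[[255,0,0,0.004,0],[255,0,0,0.008,0],[255,0,0,0.012,0],[255,0,0,0.016,0],[255,0,0,0.018,0],[255,0,0,0.018,0]]'
```

```text
clock: 17.7
tool_pos: [0.4902, 0.2889, 0.0858]
eef_rot: [-2.369, -2.063, -0.0]
wrist_force: [-0.2, -0.2, -0.8]
finger_gap: 0.169
grip_force: 30.0
```

```bash
python3 -m jog '[[0,0,0,0,0],[0,0,0,0,0],[0,0,0,0,0],[0,0,0,0,0],[0,0,0,0,0],[0,0,0,0,0],[0,0,0,0,0],[0,0,0,0,0]]' && python3 -m jog '[[0,0,0,-0.1,0],[0,0,0,-0.25,0],[0,0,0,-0.4,0],[0,0,0,-0.55,0],[0,0,0,-0.62,0],[0,0,0,-0.62,0],[0,0,0,-0.62,0]]'; python3 - <<'E'
from bench import *
from h import *
c=calibration("wrist");p,d=grab_frame("wrist");W=cloud(d,c);cv2.imwrite("pics/w5.png",p)
S=np.s_[170:235,255:310];P=W[S].reshape(-1,3);V=p[S].max(2).ravel();m=(V<60)&(P[:,2]>.112)&(P[:,2]<.135);print(m.sum(),P[m].mean(0),P[m,2].max(),rect(P[m]))
p2,_=grab_frame("side");a=cv2.resize(p[150:270,230:330],(400,480),interpolation=cv2.INTER_CUBIC);b=cv2.resize(p2[120:340,180:360],(393,480),interpolation=cv2.INTER_CUBIC);cv2.imwrite("pics/fin.png",np.hstack([a,b]))
E
```

```text
clock: 18.5
tool_pos: [0.4902, 0.289, 0.0859]
eef_rot: [-2.369, -2.063, -0.0]
wrist_force: [0.3, -0.6, -0.4]
finger_gap: 0.782
grip_force: 0.0
clock: 19.2
tool_pos: [0.4899, 0.2888, 0.2403]
eef_rot: [-2.369, -2.063, 0.001]
wrist_force: [0.6, -0.3, -0.4]
finger_gap: 1.0
grip_force: 0.0
236 [0.48992961 0.29001021 0.1188155 ] 0.12078311008632742 (array([489.7, 289.7]), array([15.4, 14.2]), 82.2)
```

View pics/fin.png

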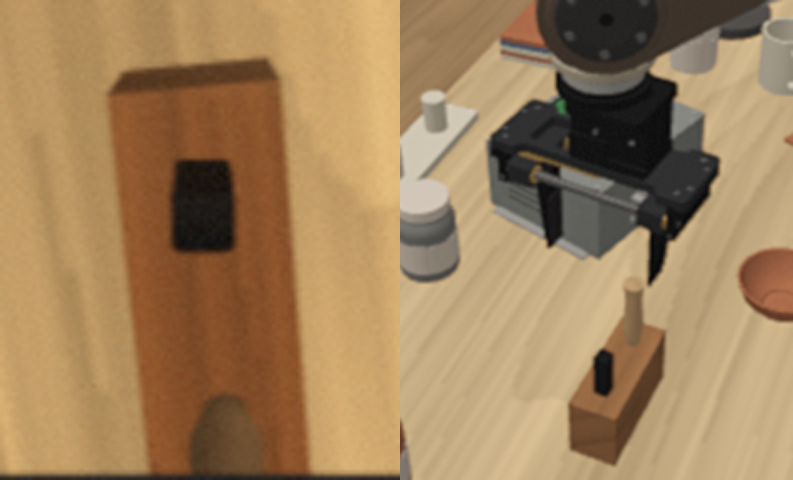

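The pin stands upright and fully home: its top measures 0.119 m high at the original place, left crop (203,205) and right crop (603,372). The gripper is clear of everything.

```bash
python3 -c "
from bench import *
print(finish_job())"
```

```text
the job is handed in; nothing more can be done
None
```

The job is handed in (the judge returned no verdict): I found the catch tab by feel on the third probe along the slot (the slot pictures also showed faint seams near there, not used to choose probe points), the highest force I read on the box was about 9 N, the tray sprang out, and the pin is back upright, fully home and released in its original hole.

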